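Load a stripline test clamp and hold its swing arm level on the stud

TASK

Load the stripline test clamp: lay the slab with the copper strip squarely on the brass block between the two connectors, strip up, then the all-copper slab squarely on top of it. Then pick up the swing arm at its balance point, thread its hub over the stud, and finish still holding it there, level and touching nothing, its black foot centred over the stack and about 25 mm above it, so that I can look under the foot before it goes down. Leave the torque wrench, the test board and the adaptor where they are.

Things in the scene. Friction and masses are not known exactly. Their poses are not given: they have to be found in the camera images.
- clamp_fixture: Stripline test clamp, fixed to the bench: aluminium base plate 240 x 100 mm, top 15 mm above the bench, with a brass block at one end and an upright steel stud at the other, 150 mm apart. Origin: centre of the underside; x runs along the 240 mm from the stud (x = -75 mm) to the brass block (x = +75 mm), y across, z up
- nest (a point): centre of the top of the brass block, 25 mm above the bench; axes as clamp_fixture. Block 40 (x) x 70 (y) mm. Beyond its two ends in y stand connector plates 30 mm wide (x), top 45 mm above the bench, inner faces at y = +-39 mm (4 mm free at each end of a slab), connectors outward to +-57 mm. Its two sides in x are open for fingers
- stud_tip (a point): tip of the stud, on its axis, 100 mm above the bench; axes as clamp_fixture. Round shoulder 30 mm in diameter up to 45 mm above the bench (38 mm flange at its foot), then the stud, 12 mm in diameter, its last 10 mm tapering to 6 mm
- strip_slab: off-white laminate slab 40 (x) x 70 (y) x 10 (z) mm, about 60 g, with a copper strip 7 mm wide running along y on its top face. Lies flat on the bench, strip up. Origin: centre of its underside. A half turn makes no difference
- cover_slab: laminate slab of the same size (40 x 70 x 10 mm, about 60 g), its top face copper all over. Lies flat on the bench, copper up. Origin: centre of its underside. A half turn makes no difference
- swing_arm: clamp arm about 0.53 kg, heavier at the hub, lying level on hub and foot. Origin: hub axis at its underside; x runs from hub to foot, z up. Dark steel hub 38 mm across, 30 mm high, with a 22 mm through bore; blue bar 16 mm wide (y), 14 to 28 mm above the underside (24 mm wide up to x = 26 mm); at x = 150 mm a screw, 50 mm high, with a black foot
- balance (a point): balance point of the swing arm: in the middle of the bar, 44 mm from the hub axis toward the foot, 21 mm above the hub's underside; axes as swing_arm
- foot (a point): centre of the underside of the swing arm's black foot, 150 mm from the hub axis (as far as the stud is from the block centre); foot 30 mm in diameter, underside level with the hub underside; axes as swing_arm
- torque_wrench: small torque wrench with an orange handle, 160 x 22 x 17 mm, lying on the bench; origin: centre of its underside. Leave alone
- test_board: small green circuit board on stand-offs, 72 x 35 x 11 mm; origin: centre of its underside. Leave alone
- adaptor: white coaxial adaptor, 43 x 20 x 20 mm; origin: centre of its underside. Leave alone
Mind the look-alikes: they are no part of the job. There is more than one size of the swing_arm; the job needs the middle-sized.

How it is judged (in metres and radians):
On the way, in this order (a step that is already met when the one before it is completed fails the run):
1. the slab with the strip lies squarely on the brass block, let go (x of strip_slab in the frame of nest between -0.004 and 0.004 m and y of strip_slab in the frame of nest between -0.004 and 0.004 m and z of strip_slab in the frame of nest between -0.003 and 0.003 m and angle between the y axis of strip_slab and the y axis of clamp_fixture, either way round below 0.08 rad and angle between strip_slab's own z axis and vertical below 0.06 rad and contact force between the fingers and strip_slab below 0.3 N), for 0.2 s.
2. the all-copper slab lies squarely on the first one, let go (x of strip_slab in the frame of nest between -0.004 and 0.004 m and y of strip_slab in the frame of nest between -0.004 and 0.004 m and z of strip_slab in the frame of nest between -0.003 and 0.003 m and angle between the y axis of strip_slab and the y axis of clamp_fixture, either way round below 0.08 rad and angle between each of strip_slab, cover_slab's own z axis and vertical below 0.06 rad and x of cover_slab in the frame of strip_slab between -0.004 and 0.004 m and y of cover_slab in the frame of strip_slab between -0.004 and 0.004 m and z of cover_slab in the frame of strip_slab between 0.007 and 0.013 m and angle between the y axis of cover_slab and the y axis of strip_slab, either way round below 0.08 rad and contact force between the fingers and cover_slab below 0.3 N), for 0.2 s.
3. the swing arm is lifted clear of the bench, level, gripped at its balance point (contact force between the fingers and swing_arm above 2 N and x of the grasp point in the frame of balance between -0.015 and 0.015 m and angle between swing_arm's own z axis and vertical below 0.07 rad and height (world z) of swing_arm above 0.05 m and contact force between swing_arm and clamp_fixture below 0.3 N), for 0.2 s.
At the end, for the whole second after the job is handed in: Slabs squarely on the brass block (4 mm, 0.08 rad each), let go; swing arm at rest in the gripper, held within 15 mm of its balance point, tilt under 0.07 rad, hub within 6.5 mm of the stud axis, foot within 12 mm of centre and 10 to 42 mm above the stack, arm touching nothing else (under 1.5 N) (all of step 2 and contact force between the fingers and strip_slab below 0.3 N and contact force between the fingers and swing_arm above 2 N and x of the grasp point in the frame of balance between -0.015 and 0.015 m and angle between swing_arm's own z axis and vertical below 0.07 rad and z of foot in the frame of nest between 0.03 and 0.062 m and x of foot in the frame of nest between -0.012 and 0.012 m and y of foot in the frame of nest between -0.012 and 0.012 m and horizontal distance between swing_arm and stud_tip below 0.0065 m and contact force between swing_arm and clamp_fixture below 1.5 N and contact force between swing_arm and cover_slab below 0.3 N and linear speed of swing_arm below 0.02 m/s and angular speed of swing_arm below 0.15 rad/s); the arm keeps its last pose, push and grip.
It fails at once if the torque wrench is moved more than 25 mm (distance of torque_wrench from where it was at the start of the episode above 0.025 m).
It fails at once if the test board is moved more than 25 mm (distance of test_board from where it was at the start of the episode above 0.025 m).
It fails at once if the adaptor is moved more than 25 mm (distance of adaptor from where it was at the start of the episode above 0.025 m).
It also fails if it takes over 62 s, if anything falls off the work surface, if the arm or the gripper's body presses on something with over 40 N, if the wrist force passes 120 N, or if a joint passes its speed limit or range.

ROBOT

A 6-joint arm with a two-finger parallel gripper is mounted at the origin on a cart in front of the work surface, level with it; the furniture and walls round the work are solid. World frame = base frame: x ahead of the robot, y to its left, z up, the work surface at z = 0. Lengths are in m, angles in degrees, forces in N, time in s.
With the tool pointing down it reaches from about 0.4 to 0.825 m from the base axis. Payload 7 kg.
Tool frame: the origin (TCP) lies on the centre line of the jaws, within the pads' length; the fingertips stand 19 mm ahead of it and the grasp point (between the pads) is the TCP (r.tip_extent is the distance from the TCP to the fingertips, in m); z points along the fingers, y is the line along which they close (so a half turn about z gives the same grasp; the last joint's range is limited). The gripper opens to 88 mm and grips with 3 to 60 N. Pads are 19 mm wide; open, the fingers measure 130 mm over their backs; the gripper's body (78 mm by 193 mm) begins 47 mm behind the grasp point.
Start: joints at [-57.92, 20.546, 0.682, 0, -70.136, -16.507], TCP at [0.181, -0.65, 0.246] pointing down, gripper open.
Joint ranges: [-176.03, 176.03], [-82.01, 121.73], [-58.28, 71.71], [-173.87, 95.51], [-174.79, -0.11], [-173.66, 173.66]. Speed limits (degrees/s): [136.94, 136.94, 172.46, 180, 180, 180].

INTERFACE

Orientations are given as [roll, pitch, yaw] about the fixed x, y, z axes, in that order (R = Rz(yaw) Ry(pitch) Rx(roll)).
In Python, from plant import r gives the robot as it stands. The module is installed in compiled form; this text tells all that it offers.
- The arm moves only by the tool jog_arm, never from a script. Its argument "deltas" is a list that holds one entry, the list of rows, each a list of 5 numbers: the opening, from -1 (shut) to 1 (fully open), then the shift along the world's x, y, z in cm, then the turn about the world's z in rad. In form: [[[claw, dx, dy, dz, turn], ...]]. A call has 1 to 8 rows; each row shifts and turns the commanded pose from where the row before left it; what a row does not reach is not made up. A row lasts 1/8 s, in which the tool goes at most 62.5 mm and 10.7 degrees, less where a joint would pass 70% of its speed; a pose out of reach is approached as far as the arm can. A call with a gripper value outside its range is refused whole. The fingers move at their own pace and stop on an object; "force" is the grip in N (left out, the last holds). Time passes only in rows, so rows that do not move let the fingers close. It gives the time, the measured TCP pose, the force, the opening and the grip force at its end, in the units of the state.
- r.get_state(): the state, without advancing time (a new reading comes with each control period).
- r.capture(name): name is "side" or "top"; returns the picture (420x560x3 uint8, blue, green, red); there is no depth.
- r.camera_info(name): a dict with "fx", "fy", "cx", "cy" (pixels), "k1" (the pictures are not rectified: a ray, as slopes to the right and down, at radius r is drawn at 1 + k1 r^2 times it, then the intrinsics apply), "view" (4x4, takes a point from world to camera coordinates). Camera axes: x right, y up, looking along -z (the intrinsics and any distortion apply to the point x, -y, -z); pixel columns grow to the right and rows downward; lengths in m; the calibration is good to about 2 mm. A picture is of the moment at which its call begins. camera_info takes no time and is no camera call.
- r.close_job(): hands the job in; it is judged then, once.
The state is a dict: "time_s": time; "joints": joint angles; "qd": joint speeds; "joint_torque": joint torques, N m; "tcp_pos": TCP position; "eef_rot": TCP orientation; "contact_force": force on the tool from outside, world axes, zero at the start; "moment": the same for the moment, N m; "gripper_width": finger opening in m; "gripper_force": force on a finger pad.
Only numpy, scipy, OpenCV 4.12 (cv2) and the standard library are available. Lean on these libraries where they do the work, as an engineer would, in place of code of your own. Each camera call takes 0.05 s, during which the arm holds its last target. There are 200 camera calls.

## Working session

There is one attempt and no reset: what is moved stays moved. The work goes in short steps, Python scripts to look and compute and a tool call to move; the robot and the scene stay as the last step left them, time stands still between calls to the robot, and variables do not carry over. Pictures are saved under pics/ and viewed, at most 10 in all, crops included, and the job is handed in when it is done.

Besides the shell and the picture viewer there is one more tool, called after "Emit:" by a JSON object that holds its "name" and its "arguments", one argument or row to a line. jog_arm: Moves the arm, as the interface text tells. Its arguments: {"type":"object","properties":{"deltas":{"type":"array"},"force":{"type":"number"}},"required":["deltas"]}

```bash
mkdir -p pics
cat > h.py <<'E'
import numpy as np, cv2
from plant import r
def cam(n):
    i=r.camera_info(n); return i,np.array(i["view"])
def ray(n,u,v):
    i,V=cam(n); x=(u-i["cx"])/i["fx"]; y=(v-i["cy"])/i["fy"]
    rd=np.hypot(x,y); s=rd
    for _ in range(30): s=rd/(1+i["k1"]*s*s)
    f=s/rd if rd>0 else 1
    d=np.array([x*f,-y*f,-1]); R=V[:3,:3]; return -R.T@V[:3,3], R.T@d
def at(n,u,v,z):
    c,d=ray(n,u,v); return c+d*(z-c[2])/d[2]
def proj(n,P):
    i,V=cam(n); p=V[:3,:3]@np.array(P)+V[:3,3]; x=p[0]/-p[2]; y=-p[1]/-p[2]
    f=1+i["k1"]*(x*x+y*y); return np.array([i["fx"]*x*f+i["cx"],i["fy"]*y*f+i["cy"]])
E
python3 - <<'E'
from h import *
for n in("top","side"):
    im=r.capture(n); cv2.imwrite(f"pics/{n}0.png",im); cv2.imwrite(f"pics/{n}0b.png",cv2.resize(im,(800,600)))
    i,V=cam(n); print(n,i["fx"],i["k1"],(-V[:3,:3].T@V[:3,3]).round(3),V[:3,:3].round(2).tolist())
s=r.get_state();print(s)
E
```

```text
top 478.73984525745726 -0.0027426236664839466 [ 0.293 -0.135  1.5  ] [[-0.01, -1.0, -0.03], [0.99, -0.02, 0.13], [-0.14, -0.03, 0.99]]
side 469.6599549571382 -0.10114721616443839 [0.347 0.673 1.699] [[-0.99, -0.16, -0.01], [0.14, -0.88, 0.45], [-0.08, 0.44, 0.89]]
{'time_s': 0.1, 'joints': array([-5.79207364e+01,  2.05855251e+01,  6.38006746e-01, -1.62604284e-02,
       -7.01358194e+01, -1.65057180e+01]), 'qd': array([ 0.05030488, -0.04657653,  0.15816418,  0.09549914,  0.06884257,
        0.08793902]), 'joint_torque': array([-2.10723141e-03, -5.84162521e+01,  2.93751222e+01,  7.01563329e+00,
        1.01491009e-02, -8.18327771e-05]), 'tcp_pos': array([ 0.18106144, -0.64983114,  0.24473366]), 'eef_rot': array([ 1.79915753e+02, -9.02235342e-03, -1.64431984e+02]), 'contact_force': array([0.47205128, 0.60544523, 0.31111843]), 'moment': array([-0.01628163, -0.03795343, -0.03750717]), 'gripper_force': 0.0, 'gripper_width': 0.08783751647209154}
```

View pics/top0b.png

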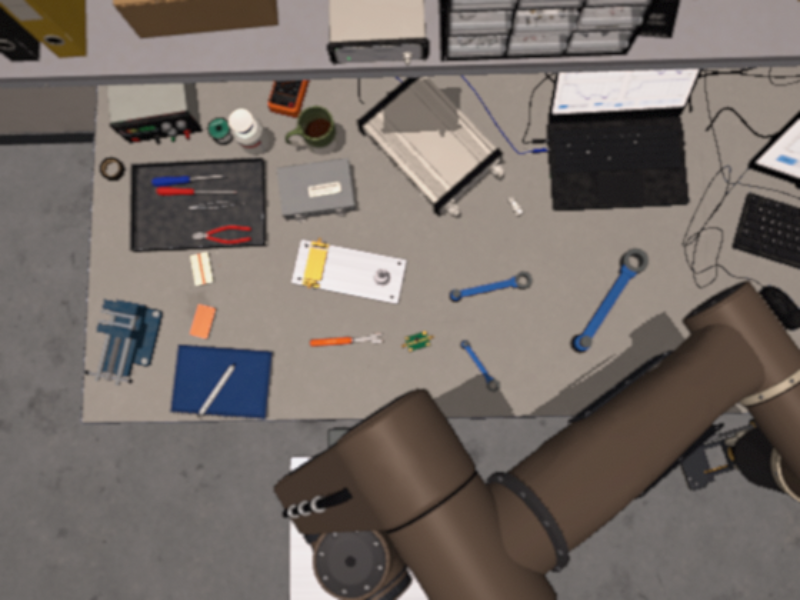

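View pics/side0b.png

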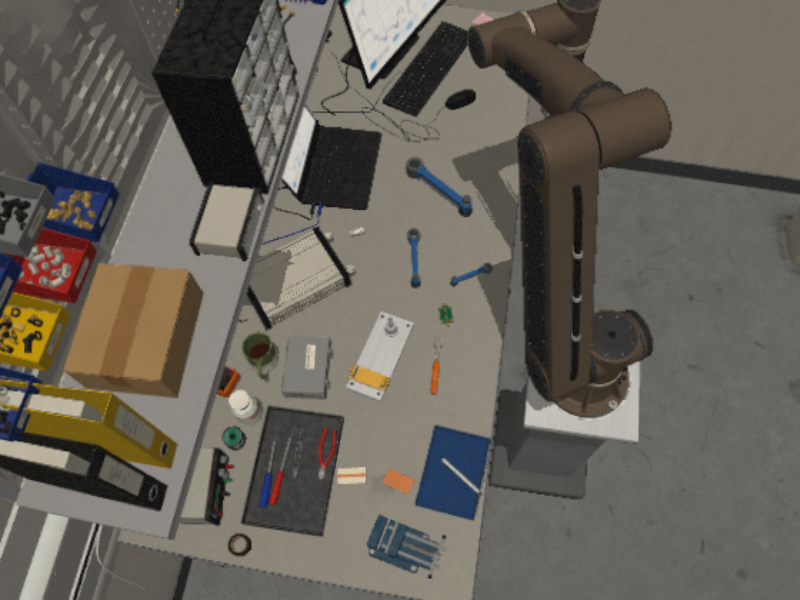

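Top view (800-px scale): the strip slab is at (201,268), the copper slab at (203,321), and the fixture runs from its block at (316,264) to its stud at (382,276). The three swing arms measure about 105 mm (465,345 to 492,385), 150 mm (455,296 to 523,280) and 211 mm (580,343 to 634,262). The 150 mm one fits "middle-sized". Next come enlarged crops to confirm it.

Run:
```python
from h import *
im=cv2.imread("pics/top0.png"); s=cv2.imread("pics/side0.png")
def crop(a,x,y,w,h,k): return cv2.resize(a[y:y+h,x:x+w],None,fx=k,fy=k,interpolation=cv2.INTER_CUBIC)
cv2.imwrite("pics/c1.png",crop(im,128,165,160,80,5))
cv2.imwrite("pics/c2.png",np.vstack([crop(im,310,180,80,40,10)]))
```

```text
(no output)
```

View pics/c1.png

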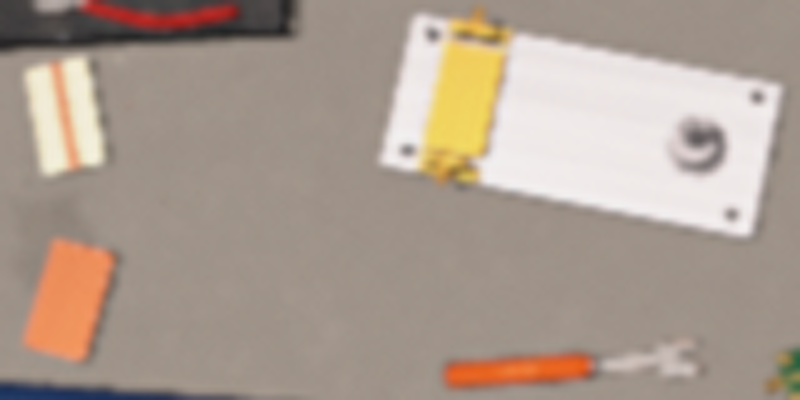

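View pics/c2.png

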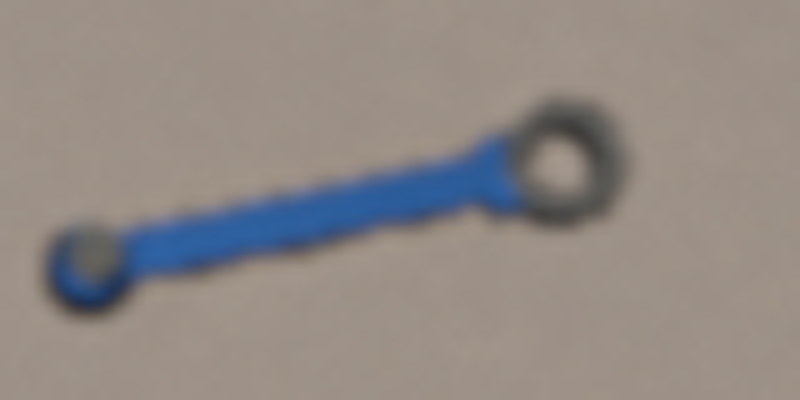

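The middle arm has its bored dark hub at the right end, top px about (366.6,195.6), and its screw and foot at the left, about (319,206). The plate corners, brass block, both slabs and the wrench all show clearly. I'll fit poses from the silhouettes in both cameras.

```bash
cat > fit.py <<'E'
from h import *
from scipy.optimize import least_squares
def pts_box(hx,hy,z0,z1): return np.array([[a*hx,b*hy,z] for a in(-1,1) for b in(-1,1) for z in(z0,z1)])
def T(p,P):
    c,s=np.cos(p[2]),np.sin(p[2]); return np.c_[P[:,0]*c-P[:,1]*s+p[0],P[:,0]*s+P[:,1]*c+p[1],P[:,2]]
def feat(m):
    cx,cy=m["m10"]/m["m00"],m["m01"]/m["m00"]
    a,b,c=m["mu20"]/m["m00"],m["mu11"]/m["m00"],m["mu02"]/m["m00"]
    k=a+c; return np.array([cx,cy,8*(a-c)/k,16*b/k]),m["m00"]
def hullpts(n,P): return cv2.convexHull(np.array([proj(n,q) for q in P],np.float32))
def comp(mask,uv,k=8):   # filled component nearest uv, hull, in original px
    nl,l,st,ce=cv2.connectedComponentsWithStats(mask.astype(np.uint8),connectivity=4)
    ok=[i for i in range(1,nl) if st[i,4]>20*k*k]
    ii=min(ok,key=lambda i:np.hypot(*(ce[i]/k-uv)))
    c=np.argwhere(l==ii)[:,::-1].astype(np.float32)
    return (cv2.convexHull(c)+.5)/k-.5
def fit(P,obs,p0):
    def f(p): return np.concatenate([feat(cv2.moments(hullpts(n,T(p,P))))[0]-feat(cv2.moments(h))[0] for n,h in obs.items()])
    s=least_squares(f,p0,x_scale=[.01,.01,.1],diff_step=1e-3); 
    a=[round(feat(cv2.moments(h))[1]/feat(cv2.moments(hullpts(n,T(s.x,P))))[1],3) for n,h in obs.items()]
    return s.x,s.fun,a
E
cat > m1.py <<'E'
from fit import *
ims={n:cv2.resize(cv2.imread(f"pics/{n}0.png"),None,fx=8,fy=8,interpolation=cv2.INTER_CUBIC) for n in("top","side")}
B={n:i.astype(int) for n,i in ims.items()}
sat=lambda a:a.max(2)-a.min(2)
white={n:(a.min(2)>178) for n,a in B.items()}
orange={n:((a[...,2]-a[...,0])>75)&(a[...,1]<175)&(a[...,2]>120) for n,a in B.items()}
cream={n:(a[...,1]>178) for n,a in B.items()}
for n,a in B.items(): print(n,a[int(190*8) if n=="top" else 330*8, (150 if n=="top" else 245)*8])
uv={"cover":{"top":(142,225),"side":(278.5,336.5)},"strip":{"top":(141,188),"side":(245.5,332.5)},"plate":{"top":(244,190),"side":(267,248)}}
M={"cover":orange,"strip":{n:cv2.morphologyEx((cream[n]|orange[n]).astype(np.uint8),cv2.MORPH_OPEN,np.ones((5,5))) for n in B},"plate":white}
box={"cover":pts_box(.02,.035,0,.01),"strip":pts_box(.02,.035,0,.01),"plate":pts_box(.12,.05,0,.015)}
if __name__=="__main__":
  for k in M:
    H={n:comp(M[k][n],np.array(uv[k][n])) for n in B}
    g=at("top",*uv[k]["top"],.01)
    y0={"cover":-.25,"strip":.15,"plate":-1.7}[k]
    for sel in(["top"],["side"],["top","side"]):
        p,f,a=fit(box[k],{n:H[n] for n in sel},[g[0],g[1],y0]); print(k,sel,p[:2].round(4),round(np.degrees(p[2]),1),"res",f.round(2),"area",a)
E
python3 m1.py
```

```text
top [126 134 146]
side [170 202 214]
cover ['top'] [0.4469 0.3581] 75.2 res [0.   0.   0.19 0.11] area [0.99]
cover ['side'] [0.445  0.3556] -105.2 res [ 0.   -0.   -0.07 -0.08] area [0.943]
cover ['top', 'side'] [0.446 0.357] 75.0 res [ 0.35  0.27  0.2   0.09 -0.35  0.33 -0.05 -0.1 ] area [0.99, 0.943]
strip ['top'] [0.5653 0.3643] 100.8 res [ 0.   -0.    0.04 -0.01] area [0.991]
strip ['side'] [0.5647 0.3534] -78.8 res [-0.   -0.   -2.55  0.21] area [0.535]Traceback (most recent call last):
  File "m1.py", line 18, in <module>
    p,f,a=fit(box[k],{n:H[n] for n in sel},[g[0],g[1],y0]); print(k,sel,p[:2].round(4),round(np.degrees(p[2]),1),"res",f.round(2),"area",a)
          ~~~^^^^^^^^^^^^^^^^^^^^^^^^^^^^^^^^^^^^^^^^^^^^^
  File "fit.py", line 19, in fit
    s=least_squares(f,p0,x_scale=[.01,.01,.1],diff_step=1e-3);
    return func(*args, **kwargs)
    result = trf(vector_fun.fun, vector_fun.jac, x0, f0, J0, lb, ub, ftol, xtol,
                 gtol, max_nfev, x_scale, loss_function, tr_solver,
                 tr_options.copy(), verbose, callback=callback_wrapped)
    return trf_n
[... 1178 characters left out ...]
^^^^^^^^^^^^^^^^^^^^
  File "fit.py", line 18, in f
    def f(p): return np.concatenate([feat(cv2.moments(hullpts(n,T(p,P))))[0]-feat(cv2.moments(h))[0] for n,h in obs.items()])
                                                      ~~~~~~~^^^^^^^^^^
  File "fit.py", line 10, in hullpts
    def hullpts(n,P): return cv2.convexHull(np.array([proj(n,q) for q in P],np.float32))
                                                      ~~~~^^^^^
  File "h.py", line 14, in proj
    i,V=cam(n); p=V[:3,:3]@np.array(P)+V[:3,3]; x=p[0]/-p[2]; y=-p[1]/-p[2]
        ~~~^^^
  File "h.py", line 4, in cam
    i=r.camera_info(n); return i,np.array(i["view"])
ValueError: time passes only in moves, steps and waits
```

```bash
sed -i 's/^def cam(n):/import functools,os,pickle\n@functools.cache\ndef cam(n):/' h.py
sed -i 's/^M={"cover":orange,"strip":.*/cl=lambda m:cv2.morphologyEx(m.astype(np.uint8),cv2.MORPH_CLOSE,np.ones((19,19)))\nM={"cover":orange,"strip":{n:cl((B[n][...,1]>(178 if n=="top" else 158))|orange[n]) for n in B},"plate":white}/; s/"cover":-.25,"strip":.15,"plate":-1.7/"cover":1.3,"strip":1.75,"plate":1.37/' m1.py
python3 m1.py
```

```text
top [126 134 146]
side [170 202 214]
cover ['top'] [0.4469 0.3581] 75.2 res [0.   0.   0.19 0.11] area [0.99]
cover ['side'] [0.445  0.3556] 74.8 res [ 0.   -0.   -0.07 -0.08] area [0.943]
cover ['top', 'side'] [0.446 0.357] 75.0 res [ 0.35  0.27  0.2   0.09 -0.35  0.33 -0.05 -0.1 ] area [0.99, 0.943]
strip ['top'] [0.5653 0.3643] 100.8 res [ 0.   -0.    0.04 -0.01] area [0.991]
strip ['side'] [0.5637 0.3614] 102.2 res [-0.   -0.   -0.1   0.01] area [0.988]
strip ['top', 'side'] [0.5645 0.363 ] 101.5 res [ 0.41  0.23  0.06  0.08 -0.31  0.39 -0.09  0.11] area [0.991, 0.987]
plate ['top'] [0.5457 0.002 ] 78.4 res [ 0.   -0.    1.34  0.5 ] area [0.729]
plate ['side'] [0.5251 0.0197] 70.9 res [-0.    0.    0.11  0.2 ] area [0.269]
plate ['top', 'side'] [0.5377 0.0083] 74.9 res [-1.93  2.54  1.06  1.14 -2.65 -3.15 -0.52  0.6 ] area [0.729, 0.272]
```

```bash
cat > m2.py <<'E'
from m1 import *
roi={"top":(200,163,290,216),"side":(238,212,294,286)}
H={}
for n in B:
    thr=178 if n=="top" else 165
    m=((B[n].min(2)>thr)&(sat(B[n])<40)).astype(np.uint8); x0,y0,x1,y1=roi[n]; q=np.zeros_like(m); q[y0*8:y1*8,x0*8:x1*8]=m[y0*8:y1*8,x0*8:x1*8]
    q=cv2.morphologyEx(q,cv2.MORPH_OPEN,np.ones((13,13)))
    c=np.argwhere(q)[:,::-1].astype(np.float32); H[n]=(cv2.convexHull(c)+.5)/8-.5
for sel in(["top"],["side"],["top","side"]):
    p,f,a=fit(box["plate"],{n:H[n] for n in sel},[.55,0,1.37]); print(sel,p[:2].round(4),round(np.degrees(p[2]),1),"res",f.round(2),"area",a)
    if len(sel)==1: # overlay
        n=sel[0]; im=cv2.resize(cv2.imread(f"pics/{n}0.png"),None,fx=8,fy=8,interpolation=cv2.INTER_CUBIC)
        d=lambda P,c:cv2.polylines(im,[((np.array([proj(n,x) for x in T(p,np.array(P,float))])+.5)*8-.5).astype(int)],True,c,1)
        sq=lambda cx,hx,hy,z:[[cx+a*hx,b*hy,z] for a,b in((-1,-1),(1,-1),(1,1),(-1,1))]
        th=np.linspace(0,6.28,30); ci=lambda cx,rr,z:np.c_[cx+rr*np.cos(th),rr*np.sin(th),th*0+z]
        d(sq(0,.12,.05,.015),(255,0,0)); d(sq(.075,.02,.035,.025),(0,0,255)); d(ci(-.075,.015,.045),(0,160,0)); d(ci(-.075,.003,.1),(0,0,255))
        x0,y0,x1,y1=roi[n]; cr=im[y0*8-30:y1*8+30,x0*8-30:x1*8+30]; k=min(500/cr.shape[0],500/cr.shape[1]); globals()["o_"+n]=cv2.resize(cr,None,fx=k,fy=k,interpolation=cv2.INTER_AREA)
a,b=o_top,o_side; c=np.zeros((max(a.shape[0],b.shape[0]),a.shape[1]+b.shape[1],3),np.uint8); c[:a.shape[0],:a.shape[1]]=a; c[:b.shape[0],a.shape[1]:]=b
k=min(800/c.shape[1],600/c.shape[0],1); cv2.imwrite("pics/ov.png",cv2.resize(c,None,fx=k,fy=k,interpolation=cv2.INTER_AREA))
# swing arm points from top crop: hub rim top z=.03, screw top z=.05
for n,u,v,z in(("top",310+57.0-.45,180+16.1-.45,.03),("top",310+9.7-.45,180+25.8-.45,.05),("top",310+8.9-.45,180+27-.45,.0)): print(at(n,u,v,z).round(4))
E
python3 m2.py | tail -n +3
```

```text
['top'] [0.5525 0.0323] 77.8 res [-0.    0.   -0.03 -0.01] area [0.985]
['side'] [0.5493 0.0302] 78.8 res [-0.    0.    0.08  0.08] area [0.887]
['top', 'side'] [0.5511 0.0315] 78.4 res [ 0.27  0.41  0.02 -0.13 -0.54  0.24  0.15  0.02] area [0.985, 0.886]
[ 0.5222 -0.3509  0.03  ]
[ 0.4918 -0.2032  0.05  ]
[ 0.4949 -0.2029  0.    ]
```

View pics/ov.png

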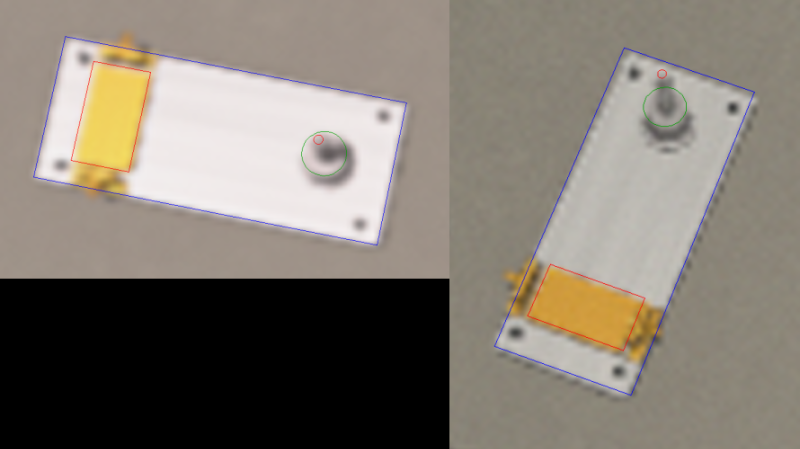

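The overlay fits the plate within about 2 mm. I'll refine it using only the top faces, which leaves out the dark side faces, then check the brass and swing arm in the side view.

```bash
cat > m3.py <<'E'
import io,contextlib
with contextlib.redirect_stdout(io.StringIO()):
    from m2 import *
for sel in(["top"],["side"],["top","side"]):
    p,f,a=fit(pts_box(.12,.05,.015,.015),{n:H[n] for n in sel},[.55,0,1.37]); print("plate",sel,p[:2].round(4),round(np.degrees(p[2]),1),a, "nest",T(p,np.array([[.075,0,0]])).round(4))
yel={"top":(B["top"][...,1]>175)&(B["top"][...,0]<140),"side":(B["side"][...,2]>185)&(B["side"][...,0]<110)}
Y={n:comp(cv2.morphologyEx(yel[n].astype(np.uint8),cv2.MORPH_OPEN,np.ones((17,17))),np.array({"top":(220.5,185),"side":(258.5,264.5)}[n])) for n in B}
for sel in(["top"],["side"],["top","side"]):
    p,f,a=fit(pts_box(.02,.035,.025,.025),{n:Y[n] for n in sel},[.55,.1,1.37]); print("brass",sel,p[:2].round(4),round(np.degrees(p[2]),1),a)
# arm blue hull
bl={n:((B[n][...,0]-B[n][...,2])>35) for n in B}
# bar 12..~138, hull of bar+hub unknown -> dark-or-blue silhouette
A=[[ .019*np.cos(t),.019*np.sin(t),z] for t in np.linspace(0,6.2,16) for z in(0,.03)]+[[.15+.015*np.cos(t),.015*np.sin(t),0] for t in np.linspace(0,6.2,16)]
ar={}
for n in B:
    bg=np.array([126,134,146]) if n=="top" else np.median(B[n][150*8:165*8,268*8:282*8].reshape(-1,3),0)
    bg=np.median(B[n][(185*8 if n=="top" else 160*8):(190*8 if n=="top" else 195*8),(320*8 if n=="top" else 302*8):(335*8 if n=="top" else 310*8)].reshape(-1,3),0)
    m=(np.abs(B[n]-bg).max(2)>34)
    ar[n]=comp(m,np.array({"top":(345,200),"side":(290.5,180.5)}[n]))
for sel in(["top"],["side"],["top","side"]):
    p,f,a=fit(np.array(A),{n:ar[n] for n in sel},[.522,-.351,1.77]); print("arm",sel,p[:2].round(4),round(np.degrees(p[2]),1),f.round(2),a)
k=np.vstack([cv2.resize(cv2.imread("pics/side0.png")[155:205,270:310],None,fx=12,fy=12,interpolation=cv2.INTER_CUBIC)])
cv2.polylines(k,[(((ar["side"]-[270,155])+.5)*12).astype(int)],True,(0,0,255),1); cv2.imwrite("pics/arm.png",k)
E
python3 m3.py
```

```text
plate ['top'] [0.5516 0.032 ] 77.7 [1.005] nest [[0.5675 0.1053 0.    ]]
plate ['side'] [0.5485 0.0326] 78.9 [0.923] nest [[0.563  0.1062 0.    ]]
plate ['top', 'side'] [0.5503 0.0322] 78.5 [1.005, 0.924] nest [[0.5653 0.1057 0.    ]]
brass ['top'] [0.5656 0.1038] 77.3 [0.994]
brass ['side'] [0.5657 0.1052] 77.2 [0.941]
brass ['top', 'side'] [0.5657 0.1043] 77.3 [0.994, 0.942]
arm ['top'] [ 0.5229 -0.3492] 100.9 [ 0. -0. -0.  0.] [1.001]
arm ['side'] [ 0.5211 -0.3487] 101.4 [ 0.   -0.   -0.04  0.  ] [1.011]
arm ['top', 'side'] [ 0.5223 -0.349 ] 101.2 [-0.02  0.27 -0.03 -0.05 -0.34 -0.1  -0.05 -0.05] [1.001, 1.012]
```

View pics/arm.png

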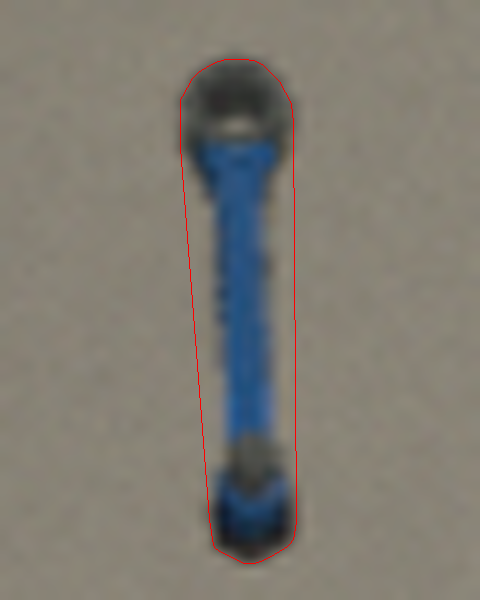

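Fits agree to 1–3 mm and the sizes match. The grasp targets are:
- **Strip slab:** (.5645,.363), tool-y at 101.3°
- **Cover slab:** (.446,.357), tool-y at 75°
- **Nest:** (.5655,.1048), yaw 77.8°
- **Arm hub:** (.5225,-.349), yaw 101°

Moving to the strip slab now.

Emit:
{"name": "jog_arm", "arguments": {
  "deltas": [
    [[0.4,4,4,0,0],[0.4,4,4,0,0],[0.4,4,4,0,0],[0.4,4,4,0,0],[0.4,4,4,0,0],[0.4,4,4,0,0],[0.4,4,4,0,0],[0.4,4,4,0,0]]
  ],
  "force": 20
}}

```text
time_s: 1.1
tcp_pos: [0.5022, -0.3286, 0.2454]
eef_rot: [180.0, -0.0, -164.4]
contact_force: [0.7, -0.8, -0.2]
gripper_width: 0.0615
gripper_force: 0.0
```

Emit:
{"name": "jog_arm", "arguments": {
  "deltas": [
    [[0.4,0,5,0,0],[0.4,0,5,0,0],[0.4,0,5,0,0],[0.4,0,5,0,0],[0.4,0,5,0,0],[0.4,0,5,0,0],[0.4,0,5,0,0],[0.4,0,5,0,0]]
  ]
}}

```text
time_s: 2.1
tcp_pos: [0.5007, 0.0714, 0.2455]
eef_rot: [180.0, -0.0, -164.4]
contact_force: [0.7, 0.3, -0.7]
gripper_width: 0.0613
gripper_force: 0.0
```

Emit:
{"name": "jog_arm", "arguments": {
  "deltas": [
    [[0.4,1,5,-1.5,-0.0745],[0.4,1,5,-1.5,0],[0.4,1,5,-1.5,0],[0.4,1,5,-1.5,0],[0.4,1,5,-1.5,0],[0.4,1,4,-1.5,0],[0.4,0.35,0.3,-1.5,0],[0.4,0,0,-1.5,0]]
  ]
}}

```text
time_s: 3.1
tcp_pos: [0.5643, 0.3624, 0.1241]
eef_rot: [-180.0, -0.1, -168.7]
contact_force: [0.1, -0.5, -1.1]
gripper_width: 0.0614
gripper_force: 0.0
```

Emit:
{"name": "jog_arm", "arguments": {
  "deltas": [
    [[0.4,0,0,-4,0],[0.4,0,0,-3,0],[0.4,0,0,-2.3,0],[0.4,0,0,-1,0],[0.4,0,0,0,0],[-0.2,0,0,0,0],[-0.2,0,0,0,0],[-0.2,0,0,0,0]]
  ]
}}

```text
time_s: 4.1
tcp_pos: [0.565, 0.363, 0.0234]
eef_rot: [180.0, 0.1, -168.7]
contact_force: [-0.4, -0.2, 3.0]
gripper_width: 0.039
gripper_force: 20.0
```

Emit:
{"name": "jog_arm", "arguments": {
  "deltas": [
    [[-0.2,0,0,0,0],[-0.2,0,0,0,0]]
  ]
}}

```text
time_s: 4.35
tcp_pos: [0.565, 0.363, 0.0234]
eef_rot: [180.0, 0.0, -168.7]
contact_force: [-0.5, -0.6, 6.1]
gripper_width: 0.0397
gripper_force: 20.0
```

Emit:
{"name": "jog_arm", "arguments": {
  "deltas": [
    [[-0.2,0,0,1,0],[-0.2,0,0,4,0],[-0.2,0,-4,5,-0.1],[-0.2,0,-5,0,-0.1],[-0.2,0,-5,0,-0.1],[-0.2,0,-5,0,-0.11],[-0.2,0,-5,0,0],[-0.2,0,-1.8,0,0]]
  ]
}}

```text
time_s: 5.35
tcp_pos: [0.5642, 0.1034, 0.1218]
eef_rot: [180.0, -0.0, 167.7]
contact_force: [0.4, 0.8, -1.1]
gripper_width: 0.0396
gripper_force: 20.0
```

Emit:
{"name": "jog_arm", "arguments": {
  "deltas": [
    [[-0.2,0,0,0,0],[-0.2,0,0,0,0]]
  ]
}}

```text
time_s: 5.6
tcp_pos: [0.565, 0.1066, 0.1216]
eef_rot: [180.0, 0.0, 167.8]
contact_force: [-0.5, 0.6, -0.2]
gripper_width: 0.0392
gripper_force: 20.0
```

Run:
```python
from h import *
print(r.tip_extent,r.get_state()["tcp_pos"],r.get_state()["eef_rot"],r.get_state()["gripper_width"])
o=[]
for n in("top","side"):
    im=r.capture(n); cv2.imwrite(f"pics/{n}1.png",im)
    u,v=proj(n,[.565,.11,.09]).astype(int); print(n,u,v)
    o.append(cv2.resize(im[v-33:v+33,u-33:u+33],(400,400),interpolation=cv2.INTER_CUBIC))
cv2.imwrite("pics/g1.png",np.hstack(o))
```

```text
0.019 [0.56504255 0.10655656 0.12157811] [1.79974254e+02 2.57009560e-02 1.67834419e+02] 0.0392398940716015
top 214 181
side 256 259
```

View pics/g1.png

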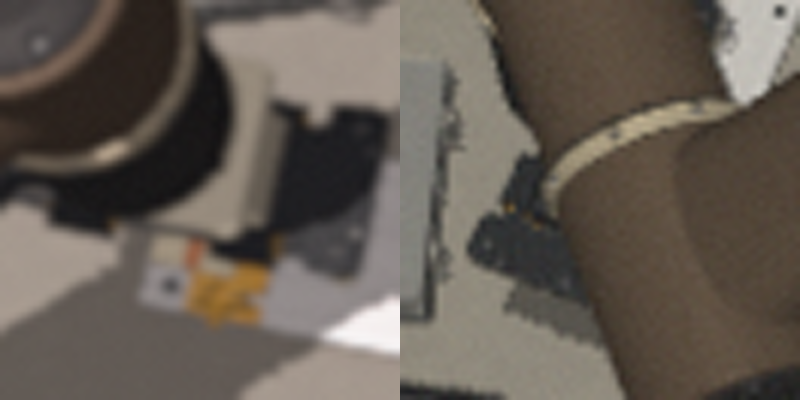

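Emit:
{"name": "jog_arm", "arguments": {
  "deltas": [
    [[-0.2,0.05,-0.18,-3,0],[-0.2,0,0,-2.5,0],[-0.2,0,0,-1,0],[-0.2,0,0,-0.4,0],[-0.2,0,0,-0.2,0],[-0.2,0,0,0,0],[-0.2,0,0,0,0]]
  ]
}}

```text
time_s: 6.58
tcp_pos: [0.5655, 0.1041, 0.0509]
eef_rot: [180.0, 0.0, 167.8]
contact_force: [0.8, 1.1, -1.5]
gripper_width: 0.0392
gripper_force: 20.0
```

Emit:
{"name": "jog_arm", "arguments": {
  "deltas": [
    [[-0.2,0,0,-0.15,0],[-0.2,0,0,-0.1,0],[-0.2,0,0,0,0],[-0.2,0,0,0,0]]
  ]
}}

```text
time_s: 7.08
tcp_pos: [0.5653, 0.104, 0.0484]
eef_rot: [180.0, 0.0, 167.8]
contact_force: [-1.7, -0.1, 5.4]
gripper_width: 0.0399
gripper_force: 20.0
```

Emit:
{"name": "jog_arm", "arguments": {
  "deltas": [
    [[0.1,0,0,0,0],[0.3,0,0,0,0],[0.3,0,0,0,0],[0.4,0,0,2,0],[0.4,0,0,4,0],[0.4,-1.9,5,2,-0.049],[0.4,-2,5,0,0],[0.4,-2,5,0,0]]
  ]
}}

```text
time_s: 8.07
tcp_pos: [0.5057, 0.2554, 0.1284]
eef_rot: [179.9, 0.0, 165.0]
contact_force: [0.7, 1.0, -0.3]
gripper_width: 0.0612
gripper_force: 0.0
```

Emit:
{"name": "jog_arm", "arguments": {
  "deltas": [
    [[0.4,-2,5,0,0],[0.4,-2,5,0,0],[0.4,-2,0.3,0,0],[0.4,0,0,0,0]]
  ]
}}

```text
time_s: 8.57
tcp_pos: [0.4448, 0.357, 0.1276]
eef_rot: [-180.0, -0.0, 165.1]
contact_force: [0.7, -0.2, 0.3]
gripper_width: 0.0616
gripper_force: 0.0
```

Run:
```python
from h import *
print(r.get_state()["tcp_pos"])
o=[]
for n in("top","side"):
    im=r.capture(n); cv2.imwrite(f"pics/{n}2.png",im)
    u,v=proj(n,[.565,.105,.035]).astype(int); print(n,u,v)
    o.append(cv2.resize(im[v-25:v+25,u-25:u+25],(400,400),interpolation=cv2.INTER_CUBIC))
cv2.imwrite("pics/g2.png",np.hstack(o))
```

```text
[0.44478038 0.35698425 0.12763992]
top 219 184
side 258 262
```

View pics/g2.png

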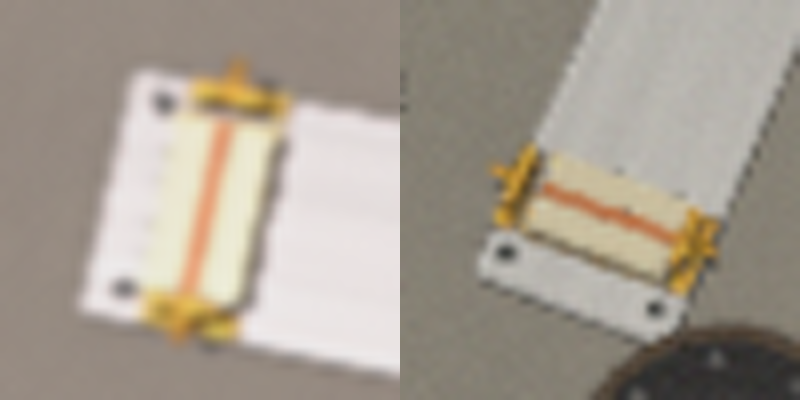

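The strip slab sits between the connectors, strip up: top crop strip from (225,122) to (190,295). Next I'll measure its centring.

```bash
cat > m4.py <<'E'
from h import *
N=np.array([.5655,.1048]); t=np.radians(77.8); ex=np.array([np.cos(t),np.sin(t)]); ey=np.array([-ex[1],ex[0]])
loc=lambda P:np.array([(P[:2]-N)@ex,(P[:2]-N)@ey])*1000
def c(n,x,y,z,u0,v0): return loc(at(n,u0-25+(x+.5)/8-.5,v0-25+(y+.5)/8-.5,z)).round(1)
for l,x,y in(("far strip end",226,121),("near strip end",190,296),("left mid edge",164,200),("right mid edge",262,212)): print("top",l,c("top",x,y,.035,219,184))
for l,x,y in(("far strip end",142,187),("right(strip) end",275,238),("upper edge",225,180),("lower edge",195,252)): print("side",l,c("side",x,y,.035,258,262))
# inner faces of far connector (z=.045)
E
python3 m4.py
```

```text
top far strip end [  0.7 -34.6]
top near strip end [-0.4 35.9]
top left mid edge [17.8  0.8]
top right mid edge [-20.9  -1.9]
side far strip end [  0.1 -31.3]
side right(strip) end [ 0.5 36.6]
side upper edge [-17.4   3.7]
side lower edge [20.5  4.5]
```

The strip slab is centred within about 1.5 mm. Now the cover slab.

Emit:
{"name": "jog_arm", "arguments": {
  "deltas": [
    [[0.4,0.1,0,-4,0],[0.4,0,0,-3,0],[0.4,0,0,-2.4,0],[0.4,0,0,-1,0],[0.4,0,0,0,0],[-0.2,0,0,0,0],[-0.2,0,0,0,0],[-0.2,0,0,0,0]]
  ]
}}

```text
time_s: 9.68
tcp_pos: [0.4474, 0.3572, 0.0246]
eef_rot: [179.9, 0.0, 165.0]
contact_force: [-1.2, -2.3, 3.6]
gripper_width: 0.0395
gripper_force: 20.0
```

Emit:
{"name": "jog_arm", "arguments": {
  "deltas": [
    [[-0.2,0,0,0,0],[-0.2,0,0,0,0]]
  ]
}}

```text
time_s: 9.93
tcp_pos: [0.4474, 0.3572, 0.0246]
eef_rot: [180.0, 0.0, 165.0]
contact_force: [-1.7, -0.5, 6.3]
gripper_width: 0.0395
gripper_force: 20.0
```

Emit:
{"name": "jog_arm", "arguments": {
  "deltas": [
    [[-0.2,0,0,1,0],[-0.2,0,0,4,0],[-0.2,0,0,5,0.049],[-0.2,2,-5,0,0],[-0.2,2,-5,0,0],[-0.2,2,-5,0,0],[-0.2,2,-5,0,0],[-0.2,2,-4,0,0]]
  ]
}}

```text
time_s: 10.92
tcp_pos: [0.5475, 0.1151, 0.1245]
eef_rot: [180.0, 0.0, 167.8]
contact_force: [0.8, 0.5, -0.7]
gripper_width: 0.0393
gripper_force: 20.0
```

Emit:
{"name": "jog_arm", "arguments": {
  "deltas": [
    [[-0.2,1.95,-1.25,0,0],[-0.2,0,0,0,0],[-0.2,0,0,0,0]]
  ]
}}

```text
time_s: 11.3
tcp_pos: [0.5663, 0.1045, 0.1239]
eef_rot: [180.0, -0.0, 167.8]
contact_force: [-0.6, 0.1, -0.6]
gripper_width: 0.0396
gripper_force: 20.0
```

Emit:
{"name": "jog_arm", "arguments": {
  "deltas": [
    [[-0.2,0,-0.05,-3,0],[-0.2,0,0,-2,0],[-0.2,0,0,-0.8,0],[-0.2,0,0,-0.4,0],[-0.2,0,0,-0.1,0],[-0.2,0,0,0,0],[-0.2,0,0,0,0]]
  ]
}}

```text
time_s: 12.18
tcp_pos: [0.567, 0.1041, 0.0614]
eef_rot: [180.0, 0.0, 167.8]
contact_force: [0.3, -0.6, -0.0]
gripper_width: 0.0394
gripper_force: 20.0
```

Emit:
{"name": "jog_arm", "arguments": {
  "deltas": [
    [[-0.2,-0.07,0,-0.15,0],[-0.2,0,0,0,0],[-0.2,0,0,-0.1,0],[-0.2,0,0,0,0],[-0.2,0,0,0,0]]
  ]
}}

```text
time_s: 12.8
tcp_pos: [0.5662, 0.104, 0.0595]
eef_rot: [180.0, 0.0, 167.8]
contact_force: [-3.4, -0.5, 10.1]
gripper_width: 0.0394
gripper_force: 20.0
```

Emit:
{"name": "jog_arm", "arguments": {
  "deltas": [
    [[0.1,0,0,0,0],[0.3,0,0,0,0],[0.3,0,0,0,0],[0.4,0,0,2,0],[0.4,0,0,5,0],[0.4,0,0,5,0],[0.4,-0.7,-5,2,-0.146],[0.4,-0.7,-5,0,-0.146]]
  ]
}}

```text
time_s: 13.8
tcp_pos: [0.5528, 0.0036, 0.2005]
eef_rot: [179.8, 0.2, 150.9]
contact_force: [0.4, -0.4, -0.9]
gripper_width: 0.0613
gripper_force: 0.0
```

Emit:
{"name": "jog_arm", "arguments": {
  "deltas": [
    [[0.4,-0.7,-5,0,-0.146],[0.4,-0.7,-5,0,-0.146],[0.4,-0.7,-5,0,-0.146],[0.2,-0.7,-5,0,-0.146],[0.0,-0.7,-5,0,-0.146],[0.0,-0.3,-6,-3,-0.144],[0,0,0,-3,0],[0,0,0,0,0]]
  ]
}}

```text
time_s: 14.8
tcp_pos: [0.5122, -0.302, 0.1379]
eef_rot: [-179.7, -0.1, 100.9]
contact_force: [-0.6, 0.3, 1.2]
gripper_width: 0.0442
gripper_force: 0.0
```

Run:
```python
from h import *
s=r.get_state();print(s["tcp_pos"],s["eef_rot"],s["joints"].round(0))
o=[]
for n in("top","side"):
    im=r.capture(n); cv2.imwrite(f"pics/{n}3.png",im)
    for P in([.565,.105,.045],[.514,-.306,.05]):
        u,v=proj(n,P).astype(int); print(n,u,v)
        o.append(cv2.resize(im[v-25:v+25,u-25:u+25],(300,300),interpolation=cv2.INTER_CUBIC))
cv2.imwrite("pics/g3.png",np.vstack([np.hstack(o[:2]),np.hstack(o[2:])]))
```

```text
[ 0.51216381 -0.30204951  0.13786913] [-1.79722343e+02 -1.47504292e-01  1.00913484e+02] [ -12.   18.  -18.   -0.  -54. -157.]
top 219 183
top 352 197
side 257 261
side 289 169
```

View pics/g3.png

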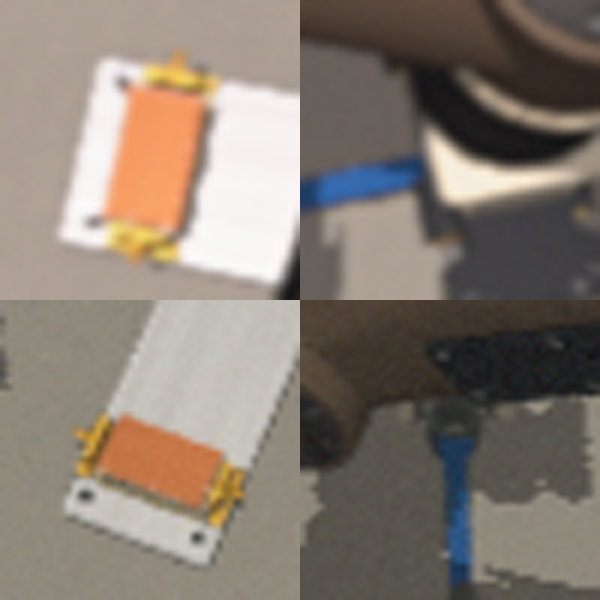

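The copper slab lies squarely over the first one (top crop about (155,155)). Joint 6 is at -157°, which leaves no room for the final turn, so I'll turn the gripper a half turn the other way before grasping.

Emit:
{"name": "jog_arm", "arguments": {
  "deltas": [
    [[0,0,0,0,0.18],[0,0,0,0,0.18],[0,0,0,0,0.18],[0,0,0,0,0.18],[0,0,0,0,0.18],[0,0,0,0,0.18],[0,0,0,0,0.18],[0,0,0,0,0.18]]
  ]
}}

```text
time_s: 15.9
tcp_pos: [0.5156, -0.3012, 0.1427]
eef_rot: [-179.9, 0.2, -176.0]
contact_force: [-0.1, -0.5, -0.5]
gripper_width: 0.0437
gripper_force: 0.0
```

Emit:
{"name": "jog_arm", "arguments": {
  "deltas": [
    [[0,0,0,0,0.18],[0,0,0,0,0.18],[0,0,0,0,0.18],[0,0,0,0,0.18],[0,0,0,0,0.18],[0,0,0,0,0.18],[0,0,0,0,0.18],[0,0,0,0,0.18]]
  ]
}}

```text
time_s: 16.9
tcp_pos: [0.5155, -0.3012, 0.1426]
eef_rot: [-179.8, -0.0, -93.5]
contact_force: [0.5, 0.5, -0.6]
gripper_width: 0.0441
gripper_force: 0.0
```

Emit:
{"name": "jog_arm", "arguments": {
  "deltas": [
    [[0,0,0,0,0.18],[0,0,0,0,0.08],[0,0,0,0,0],[0,0,0,0,0]]
  ]
}}

```text
time_s: 17.4
tcp_pos: [0.5148, -0.3015, 0.1415]
eef_rot: [-179.9, -0.0, -79.1]
contact_force: [-0.3, 0.1, 0.0]
gripper_width: 0.0436
gripper_force: 0.0
```

Emit:
{"name": "jog_arm", "arguments": {
  "deltas": [
    [[0,-0.1,-0.45,-4,0],[0,0,0,-4,0],[0,0,0,-2.5,0],[0,0,0,-1.2,0],[0,0,0,0,0],[-0.8,0,0,0,0],[-0.8,0,0,0,0],[-0.8,0,0,0,0]]
  ],
  "force": 40
}}

```text
time_s: 18.4
tcp_pos: [0.5136, -0.3065, 0.0242]
eef_rot: [-179.9, -0.0, -79.1]
contact_force: [0.6, -0.2, 0.7]
gripper_width: 0.0193
gripper_force: 0.0
```

Emit:
{"name": "jog_arm", "arguments": {
  "deltas": [
    [[-0.8,0,0,0,0],[-0.8,0,0,0,0],[-0.8,0,0,1,0],[-0.8,0,0,2,0],[-0.8,0,0,3,0],[-0.8,0,0,3,0],[-0.8,0,0,0,0],[-0.8,0,0,0,0]]
  ]
}}

```text
time_s: 19.4
tcp_pos: [0.5123, -0.306, 0.1124]
eef_rot: [179.9, 0.1, -79.1]
contact_force: [-0.6, -1.0, -5.5]
gripper_width: 0.0153
gripper_force: 40.0
```

Emit:
{"name": "jog_arm", "arguments": {
  "deltas": [
    [[-0.8,0,0,2.6,0],[-0.8,0,0,2.6,0],[-0.8,0.3,3,0,-0.08],[-0.8,0.5,4,0,-0.08],[-0.8,0.5,4,0,-0.08],[-0.8,0.5,4,0,-0.08],[-0.8,0.5,4,0,-0.083],[-0.8,0.5,4,0,0]]
  ]
}}

```text
time_s: 20.4
tcp_pos: [0.5402, -0.0752, 0.1636]
eef_rot: [179.8, -0.1, -102.3]
contact_force: [0.1, 0.5, -4.9]
gripper_width: 0.0155
gripper_force: 40.0
```

Emit:
{"name": "jog_arm", "arguments": {
  "deltas": [
    [[-0.8,0.27,4,0,0],[-0.8,0,2.6,0,0],[-0.8,0,1.06,0,0],[-0.8,0,0,0,0],[-0.8,0,0,0,0],[-0.8,0,0,0,0]]
  ]
}}

```text
time_s: 21.15
tcp_pos: [0.5437, -0.0007, 0.1653]
eef_rot: [180.0, -0.0, -102.2]
contact_force: [0.4, 0.7, -4.7]
gripper_width: 0.0158
gripper_force: 40.0
```

Run:
```python
from h import *
s=r.get_state();print(s["tcp_pos"],s["eef_rot"],s["moment"],s["joints"].round(0))
o=[]
for n in("top","side"):
    im=r.capture(n); cv2.imwrite(f"pics/{n}4.png",im)
    u,v=proj(n,[.545,.02,.12]).astype(int); print(n,u,v)
    o.append(cv2.resize(im[v-40:v+40,u-40:u+40],(400,400),interpolation=cv2.INTER_CUBIC))
cv2.imwrite("pics/g4.png",np.hstack(o))
```

```text
[ 0.54373324 -0.00065166  0.16527233] [ 1.79980056e+02 -1.29383873e-02 -1.02240018e+02] [0.01946519 0.1250403  0.01081643] [ 21.  12. -22.   0. -56. -33.]
top 243 185
side 266 234
```

View pics/g4.png

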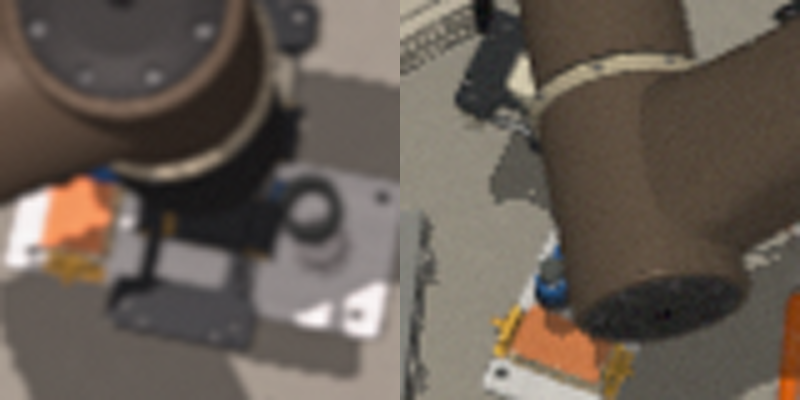

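The top crop shows the hub ring at (311,208). In the side crop the blue screw end and foot are at (552,285), just above the copper slab. I'll check the hub numerically against the stud.

Run:
```python
from h import *
p=at("top",264.8,186.2,.171); print("hub",p, "expected",[.5437-.0092,-.0007-.0424], proj("top",[.5345,-.0431,.171]))
# ring by image: dark-ring circle centre
im=cv2.imread("pics/top4.png"); g=cv2.cvtColor(im,cv2.COLOR_BGR2GRAY)
b=cv2.resize(g[165:210,245:285],None,fx=10,fy=10,interpolation=cv2.INTER_CUBIC)
c=cv2.HoughCircles(b,cv2.HOUGH_GRADIENT,1,60,param1=60,param2=18,minRadius=30,maxRadius=85)
for x,y,rr in c[0][:5]: print((x+.5)/10-.5+245,(y+.5)/10-.5+165,rr/10)
# stud in picture 0: shoulder circle r~15mm
g=cv2.cvtColor(cv2.imread("pics/top0.png"),cv2.COLOR_BGR2GRAY)
b=cv2.resize(g[175:212,250:287],None,fx=16,fy=16,interpolation=cv2.INTER_CUBIC); cv2.imwrite("pics/stud.png",b)
print("pred tip",proj("top",[.5338,-.0418,.1]),"sh",proj("top",[.5338,-.0418,.045]))
```

```text
hub [ 0.53251846 -0.0454842   0.171     ] expected [0.5345, -0.0431] [263.95073581 185.52458589]Traceback (most recent call last):
  File "<stdin>", line 7, in <module>
TypeError: 'NoneType' object is not subscriptable
```

```bash
cat > m5.py <<'E'
import io,contextlib
with contextlib.redirect_stdout(io.StringIO()):
    from m2 import *
th=np.linspace(0,6.2,16); C=lambda rr,z:[[rr*np.cos(t),rr*np.sin(t),z] for t in th]
S=np.array(C(.019,.015)+C(.019,.019)+C(.015,.045)+C(.006,.09)+C(.003,.1))
ob={}
for n,(u,v) in(("top",(267,192)),("side",(273,229))):
    a=B[n][(v-11)*8:(v+11)*8,(u-11)*8:(u+11)*8].min(2); w=np.median(a); m=np.zeros(B[n].shape[:2],bool); m[(v-11)*8:(v+11)*8,(u-11)*8:(u+11)*8]=a<w-14
    ob[n]=comp(m,np.array([u,v]))
from scipy.optimize import least_squares
for sel in(["top"],["side"]):
    f=lambda p:np.concatenate([feat(cv2.moments(hullpts(n,T([p[0],p[1],0],S))))[0][:2]-feat(cv2.moments(ob[n]))[0][:2] for n in sel])
    s=least_squares(f,[.534,-.042],diff_step=1e-3); n=sel[0]; print("stud",sel,s.x.round(4),cv2.moments(ob[n])["m00"]/cv2.moments(hullpts(n,T([*s.x,0],S)))["m00"])
g=cv2.cvtColor(cv2.imread("pics/top4.png"),cv2.COLOR_BGR2GRAY); print(g[176:198,254:276])
E
python3 m5.py
```

```text
stud ['top'] [ 0.5356 -0.0426] 1.1201702891462602
stud ['side'] [ 0.5332 -0.0407] 1.1077138891887905
[[ 23  24  23  22  28  34  35  51  75  90  95  94  93  93  93  92  93  93
   93  93  93  94]
 [ 23  24  24  31  47  62  68  78  97 106 106 102  97  95  95  94  93  93
   93  93  93  94]
 [ 25  21  26  43  74  97 110 115 122 123 119 112 107 106 109 105 101  97
   96  93  94  94]
 [ 25  25  34  58  91 118 128 127 122 112 108 105 107 114 120 122 119 114
  110 108 105 101]
 [ 24  30  46  62  86 106 111 104  92  81  75  77  80  91 104 120 130 133
  133 130 125 119]
 [ 26  39  54  62  67  75  78  72  61  55  53  52  55  61  76 102 126 137
  139 139 136 135]
 [ 31  45  58  59  55  56  57  53  49  47  46  47  49  49  58  81 112 133
  139 140 139 139]
 [ 38  49  55  55  54  54  54  48  49  61  76  82  78  65  57  66  97 126
  140 141 141 140]
 [ 40  45  48  46  49  52  50  51  71  97 119 126 120 101  75  61  81 116
  138 144 144 143]
 [ 35  36  37  37  41  44  47  65  99 126 139 144 141 128  98  67  70 106
  133 145 145 145]
 [ 30  32  32  33  33  40  52  85 117 137 144 144 144 136 106  71  66
[... 347 characters left out ...]
8  64  62  58  52  53  72 103
  127 138 141 139]
 [ 31  32  30  35  60  84  84  67  55  53  54  53  52  49  47  61  83 103
  120 134 140 141]
 [ 31  31  31  42  78 109 113  91  65  51  48  47  47  51  65  86 100 105
  117 133 140 141]
 [ 32  30  31  53  94 125 132 116  93  79  71  66  65  75  96 109 111 106
  111 128 139 142]
 [ 36  33  36  60 104 132 139 132 120 111 106 100 100 104 114 119 113 102
  109 125 136 142]
 [ 52  50  50  72 112 137 141 136 127 120 119 120 120 120 121 117 106 101
  114 129 139 142]
 [ 75  81  81  91 119 139 142 134 125 117 115 117 119 119 116 106  98 102
  118 133 140 140]
 [ 95 111 116 117 130 140 141 136 126 117 108 106 104 103 102 101 102 111
  123 136 141 143]]
```

Bore centre in the top view (264.3,185.5) agrees with the kinematic prediction. The stud is about (.534,-.0417), so I need a +1.2 mm shift in y before lowering.

Emit:
{"name": "jog_arm", "arguments": {
  "deltas": [
    [[-0.8,0,0.12,-1,0],[-0.8,0,0,-1,0],[-0.8,0,0,-1,0],[-0.8,0,0,-1,0],[-0.8,0,0,0,0],[-0.8,0,0,0,0]]
  ]
}}

```text
time_s: 22.0
tcp_pos: [0.5441, 0.0014, 0.1256]
eef_rot: [-180.0, -0.0, -102.2]
contact_force: [0.6, 0.5, -3.9]
gripper_width: 0.0159
gripper_force: 40.0
```

Emit:
{"name": "jog_arm", "arguments": {
  "deltas": [
    [[-0.8,0,0,-0.6,0],[-0.8,0,0,-0.6,0],[-0.8,0,0,-0.6,0],[-0.8,0,0,-0.6,0],[-0.8,0,0,-0.6,0],[-0.8,0,0,0,0],[-0.8,0,0,0,0],[-0.8,0,0,0,0]]
  ]
}}

```text
time_s: 23.0
tcp_pos: [0.5441, 0.0015, 0.0957]
eef_rot: [-180.0, 0.0, -102.2]
contact_force: [0.4, -0.3, -4.1]
gripper_width: 0.0154
gripper_force: 40.0
```

Run:
```python
from h import *
s=r.get_state()
for k in("tcp_pos","eef_rot","contact_force","moment","gripper_force","gripper_width"): print(k,np.round(s[k],4))
im=r.capture("top"); cv2.imwrite("pics/top5.png",im); r_=cv2.imwrite("pics/side5.png",r.capture("side"))
p=s["tcp_pos"]; t=np.radians(s["eef_rot"][2]+180); d=np.array([np.cos(t),np.sin(t)])
h=np.r_[p[:2]-.0434*d,p[2]-.0242+.03]; print("hub",h); u,v=proj("top",h); print(u,v)
u,v=int(u),int(v); print(cv2.cvtColor(im,cv2.COLOR_BGR2GRAY)[v-10:v+11,u-10:u+11], u-10,v-10)
```

```text
tcp_pos [0.5441 0.0015 0.0957]
eef_rot [-1.799749e+02  1.330000e-02 -1.021719e+02]
contact_force [ 0.369  -0.2927 -4.1426]
moment [0.0256 0.1026 0.0577]
gripper_force 39.9852
gripper_width 0.0154
hub [ 0.53492833 -0.04096263  0.10150657]
264.89097693205423 189.5623022335365
[[ 53  34  24  20  23  23  25  28  52  92 121 133 133 133 130 125 119 113
  111 108 105]
 [ 34  24  23  23  24  24  28  32  57 100 128 138 140 139 139 136 134 133
  132 130 125]
 [ 26  24  24  23  22  32  47  52  73 110 134 140 140 141 139 138 139 140
  138 139 135]
 [ 25  25  23  23  26  52  81  94 104 124 139 142 142 141 141 141 140 140
  140 139 139]
 [ 23  24  25  23  35  71 110 127 128 130 131 130 129 131 135 140 142 142
  142 140 141]
 [ 23  23  25  25  41  75 111 125 119 107  97  91  90  97 111 127 140 144
  145 144 143]
 [ 23  24  28  36  45  63  84  95  86  72  62  56  56  63  79 102 124 139
  144 145 145]
 [ 24  25  34  47  54  55  60  65  60  52  48  46  46  48  56  73 101 125
  140 143 144]
 [ 26  29  42  56  59  55  54  55  50  48  53  62  61  57  54  56  76 106
  131 141 143]
 [ 27  33  49  59  57  5
[... 352 characters left out ...]
2  30  37  54  78  98 102  97  93  88  78  64  53  67
  101 130 141]
 [ 29  30  32  30  32  35  44  54  65  77  83  83  79  73  63  54  50  69
  103 128 139]
 [ 30  32  32  32  32  48  69  72  62  60  62  65  63  59  55  49  51  73
  105 126 138]
 [ 30  32  33  30  35  66  98  98  77  58  52  53  54  52  50  49  62  87
  113 130 139]
 [ 30  31  31  31  40  74 114 120 101  77  59  50  50  52  58  65  79  98
  119 133 141]
 [ 32  33  31  31  43  82 119 133 123 105  84  70  64  67  80  91 100 111
  125 135 142]
 [ 46  45  41  39  53  93 125 138 133 122 109  99  92  90  98 109 115 122
  133 140 142]
 [ 65  63  60  59  69 102 130 140 138 131 127 123 118 112 114 117 122 130
  138 141 142]] 254 179
```

```bash
python3 -c "
from plant import r
print(r.close_job())"
```

```text
the job is handed in; nothing more can be done
None
```

I handed the job in at about 23 s, and no verdict came back. The strip slab measured within about 1.5 mm of centre on the block and the copper slab looks square on top. The middle-sized swing arm is threaded over the stud and held at its balance point, with no contact force showing and its foot about 26 mm above the stack by the arm's own readings; I did not measure its tilt.

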